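# Find the good spacer with a plug gauge, clear the rejects

## Task

One of the three spacers in the nest is bored to size, one is too tight and one too loose. Try the stepped plug gauge gently in their bores, never forcing it, and leave it standing fully seated in the right one, which takes the thin GO step but stops the thicker NO-GO step. Then clear the two rejects out of the nest and stand them flat in the red tray, without disturbing the marked good part or anything else.

Things in the scene. Friction and masses are not known exactly. Their poses are not given: they have to be found in the camera images.
- gauge: stepped plug gauge, 150 g, upright in the stand. From the tip up: GO step 16 mm diameter, 0 to 14 mm (nose chamfered to 13 mm over 1.5 mm); NO-GO step 21 mm diameter, 14 to 26 mm (lower edge chamfered 1 mm); dark collar 30 mm diameter, 26 to 31 mm; blue hexagonal handle, 20 mm across flats, 31 to 90 mm. Origin: centre of the tip; z up; x is square to a pair of flats
- gauge_grip (a point): on the gauge's axis halfway up the handle, 62 mm above the tip; a good height to grip. More than 20 N between gauge and spacer counts as forcing it
- gauge_step (a point): on the gauge's axis at the foot of the NO-GO step, 14 mm above the tip. A step enters a bore only if in line with it to about 0.7 mm; landing to one side on the countersink it stops early, and the slope pushes it sideways towards the bore's axis
- gauge_collar (a point): on the gauge's axis under the collar, 26 mm above the tip. One spacer of each fit: bore 13.5 mm, too tight (nose stops in the countersink, tip about 6 mm below the top face); 17.5 mm, right (GO goes in, NO-GO stops on the countersink, tip about 17 mm down); 22.5 mm, too loose (both steps go in, collar meets the top face, tip 26 mm down)
- stand: wooden block 64 x 64 x 34 mm, fixed, with a round hole of 25 mm diameter and 30 mm depth down its middle; the gauge stands in it with the collar resting on the block's top, its tip 8 mm above the table. Origin: centre of the underside; z up
- nest: aluminium bar, fixed, 84 x 264 x 14 mm, with three round pockets in a row along its y at +90, 0 and -90 mm, black rubber floors 6 mm above the table. Origin: centre of the underside; y along the row towards the robot's left
- left_pocket (a point): centre of the floor of the robot's left (+y) pocket of the nest; the pocket is 51 mm in diameter, 8 mm deep
- middle_pocket (a point): centre of the floor of the middle pocket of the nest; the pocket is 51 mm in diameter, 8 mm deep
- right_pocket (a point): centre of the floor of the robot's right (-y) pocket of the nest; the pocket is 51 mm in diameter, 8 mm deep
- spacer_k: one of three look-alike spacer rounds: orange-brown fibre disc, 48 mm diameter, 32 mm tall, 90 g, standing loose in a pocket. A bore runs down through it, its mouth a 45 degree countersink, 26 mm wide at the top face, dark inside. Bore and countersink share an upright axis up to 2.5 mm off the disc's middle, any way. Its name tells nothing of its fit. Origin: centre of the underside; z up
- spacer_m: one of three look-alike spacer rounds: orange-brown fibre disc, 48 mm diameter, 32 mm tall, 90 g, standing loose in a pocket. A bore runs down through it, its mouth a 45 degree countersink, 26 mm wide at the top face, dark inside. Bore and countersink share an upright axis up to 2.5 mm off the disc's middle, any way. Its name tells nothing of its fit. Origin: centre of the underside; z up
- spacer_r: one of three look-alike spacer rounds: orange-brown fibre disc, 48 mm diameter, 32 mm tall, 90 g, standing loose in a pocket. A bore runs down through it, its mouth a 45 degree countersink, 26 mm wide at the top face, dark inside. Bore and countersink share an upright axis up to 2.5 mm off the disc's middle, any way. Its name tells nothing of its fit. Origin: centre of the underside; z up
- tray: empty red open tray for rejects, fixed, 160 (x) x 200 (y) x 28 mm outside, walls and floor 4 mm. Origin: centre of the underside; z up
- gasket: bystander: flat orange-brown waisted gasket ring, about 120 x 210 x 6 mm, lying on the table. Origin: its middle, underside
- jar: bystander: amber jar with black cap, 48 mm diameter, 60 mm tall. Origin: centre of the underside
- spanner: bystander: steel spanner lying on the table, about 180 mm long along its x. Origin: near its middle, underside

How it is judged:
On the way:
1. the gauge stands released in the spacer that fits, GO step in and NO-GO step down on the countersink, with all three spacers still in their pockets (((z of gauge in the frame of spacer_k between 0.0125 and 0.0158 m and horizontal distance between gauge and spacer_k below 0.006 m and angle between gauge's own z axis and vertical below 0.08 rad and linear speed of gauge below 0.02 m/s) or (z of gauge in the frame of spacer_m between 0.0125 and 0.0158 m and horizontal distance between gauge and spacer_m below 0.006 m and angle between gauge's own z axis and vertical below 0.08 rad and linear speed of gauge below 0.02 m/s) or (z of gauge in the frame of spacer_r between 0.0125 and 0.0158 m and horizontal distance between gauge and spacer_r below 0.006 m and angle between gauge's own z axis and vertical below 0.08 rad and linear speed of gauge below 0.02 m/s)) and distance of each of spacer_k, spacer_m, spacer_r from where it was at the start of the episode below 0.01 m and angle between each of spacer_k, spacer_m, spacer_r's own z axis and vertical below 0.08 rad and contact force between the fingers and gauge below 0.3 N), for 0.3 s.
At the end, for the whole second after the job is handed in: The gauge stands upright (0.08 rad) in the right spacer, tip 16.2 to 19.5 mm below its top face, that spacer still upright in its pocket within 10 mm of its start; the other two upright on the floor of the red tray, within 60 (x) and 80 mm (y) of its middle; all at rest (((z of gauge in the frame of spacer_k between 0.0125 and 0.0158 m and horizontal distance between gauge and spacer_k below 0.006 m and angle between each of gauge, spacer_k, spacer_m, spacer_r's own z axis and vertical below 0.08 rad and linear speed of each of gauge, spacer_m, spacer_r below 0.02 m/s and distance of spacer_k from where it was at the start of the episode below 0.01 m and x of spacer_m in the frame of tray between -0.06 and 0.06 m and y of spacer_m in the frame of tray between -0.08 and 0.08 m and z of each of spacer_m, spacer_r in the frame of tray below 0.008 m and x of spacer_r in the frame of tray between -0.06 and 0.06 m and y of spacer_r in the frame of tray between -0.08 and 0.08 m) or (z of gauge in the frame of spacer_m between 0.0125 and 0.0158 m and horizontal distance between gauge and spacer_m below 0.006 m and angle between each of gauge, spacer_m, spacer_k, spacer_r's own z axis and vertical below 0.08 rad and linear speed of each of gauge, spacer_k, spacer_r below 0.02 m/s and distance of spacer_m from where it was at the start of the episode below 0.01 m and x of spacer_k in the frame of tray between -0.06 and 0.06 m and y of spacer_k in the frame of tray between -0.08 and 0.08 m and z of each of spacer_k, spacer_r in the frame of tray below 0.008 m and x of spacer_r in the frame of tray between -0.06 and 0.06 m and y of spacer_r in the frame of tray between -0.08 and 0.08 m) or (z of gauge in the frame of spacer_r between 0.0125 and 0.0158 m and horizontal distance between gauge and spacer_r below 0.006 m and angle between each of gauge, spacer_r, spacer_k, spacer_m's own z axis and vertical below 0.08 rad and linear speed of each of gauge, spacer_k, spacer_m below 0.02 m/s and distance of spacer_r from where it was at the start of the episode below 0.01 m and x of spacer_k in the frame of tray between -0.06 and 0.06 m and y of spacer_k in the frame of tray between -0.08 and 0.08 m and z of each of spacer_k, spacer_m in the frame of tray below 0.008 m and x of spacer_m in the frame of tray between -0.06 and 0.06 m and y of spacer_m in the frame of tray between -0.08 and 0.08 m))); the robot touches nothing.
It fails at once if the gauge is forced: more than 20 N between gauge and a spacer (contact force between gauge and spacer_k above 20 N or contact force between gauge and spacer_m above 20 N or contact force between gauge and spacer_r above 20 N).
It fails at once if the gasket, jar or spanner is moved more than 20 mm (distance of any of gasket, jar, spanner from where it was at the start of the episode above 0.02 m).
It also fails if it takes over 72 s, if anything falls off the work surface, if the arm or the gripper's body presses on something with over 40 N, if the wrist force passes 120 N, or if a joint passes its speed limit or range.

## Robot

A 7-joint arm with a two-finger parallel gripper is mounted at the origin on the work surface. World frame = base frame: x ahead of the robot, y to its left, z up, the work surface at z = 0. Lengths are in m, angles in rad, forces in N, time in s.
With the tool pointing down it reaches from about 0.425 to 0.875 m from the base axis. Payload 4.7 kg.
Tool frame: the origin (TCP) lies at the very end of the fingers, on their centre line; the grasp point (between the pads) lies 19 mm behind it; z points along the fingers, y is the line along which they close (so a half turn about z gives the same grasp; the last joint's range is limited). The gripper opens to 87 mm and grips with 3 to 60 N. Pads are 19 mm wide; open, the fingers measure 117 mm over their backs; the gripper's body (75 mm by 190 mm) begins 51 mm behind the grasp point.
Start: joints at [1.119, 0.321, -0.07, 1.45, 0.023, 1.371, -0.057], TCP at [0.292, -0.581, 0.223] pointing down, gripper open.
Joint ranges: [-2.86, 2.86], [-0.3, 2.09], [-1.38, 1.24], [0.06, 2.45], [-1.56, 4.7], [0.09, 2.05], [-2.69, 2.69]. Speed limits (rad/s): [2.57, 2.57, 3.14, 3.14, 3.14, 3.14, 3.14].

## Interface

Orientations are given as a rotation vector (axis times angle).
In Python, from bench import ctrl gives the robot as it stands.
- The arm moves only by the tool jog_arm, never from a script. Its argument "commands" is a list of rows, each a list of 7 numbers: the opening, from 0 (shut) to 1 (fully open), then the shift along the world's x, y, z scaled (see below), then the turn, a rotation vector about the world's x, y, z scaled (see below). A call has exactly 5 rows; each row is the pose to reach, as a shift and turn from the pose commanded when the call began; what a row does not reach only later rows make up. The controller multiplies each number of a shift by 0.5 m and each number of a turn by 30 degrees. A row lasts 1/12 s, in which the tool goes at most 41.7 mm and 7.16 degrees, less where a joint would pass 70% of its speed; a pose out of reach is approached as far as the arm can. A call with a number of a shift or a turn outside -1 to 1 is refused whole. A call with a gripper value outside its range is refused whole. The fingers move at their own pace and stop on an object; "grip_force" is the grip in N (left out, the last holds). Time passes only in rows, so rows that repeat a pose let the fingers close, or fill a call up. It gives the time, the measured TCP pose, the force, the opening and the grip force at its end, in the units of the state.
- ctrl.get_state(): the state, without advancing time (a new reading comes with each control period).
- ctrl.get_image(name): name is "side" or "top"; returns a dict with "frame" (420x560x3 uint8, red, green, blue), "vfov" (degrees; the focal length in pixels is half the picture's height over the tangent of half this angle, whatever the lens; pixels are square), "cx", "cy" (the principal point, pixels), "camera_from_world" (4x4, takes a point from world to camera coordinates). Camera axes: x right, y down, z forward; pixel columns grow to the right and rows downward; lengths in m; the calibration is good to about 2 mm. A picture is of the moment at which its call begins. There is no depth.
- ctrl.close_job(): hands the job in; it is judged then, once.
The state is a dict: "time": time; "joint_positions": joint angles; "qd": joint speeds; "joint_torque": joint torques, N m; "position": TCP position; "tool_rot": TCP orientation; "ft_force": force on the tool from outside, world axes, zero at the start; "torque": the same for the moment, N m; "grip_width": opening from 0.0 (shut) to 1.0 (fully open); "grip_force": force on a finger pad.
Only numpy, scipy, OpenCV 4.12 (cv2) and the standard library are available. Lean on these libraries where they do the work, as an engineer would, in place of code of your own. Each camera call takes 0.05 s, during which the arm holds its last target. There are 200 camera calls.

## Working session

There is one attempt and no reset: what is moved stays moved. The work goes in short steps, Python scripts to look and compute and a tool call to move; the robot and the scene stay as the last step left them, time stands still between calls to the robot, and variables do not carry over. Pictures are saved under pics/ and viewed, at most 10 in all, crops included, and the job is handed in when it is done.

Besides the shell and the picture viewer there is one more tool, called after "Call:" by a JSON object that holds its "method" and its "body", one argument or row to a line. jog_arm: Moves the arm, as the interface text tells. Shifts and turns lie within -1 to 1; 1 stands for 0.5 m of shift or 30 degrees of turn. Its arguments: {"type":"object","properties":{"commands":{"type":"array","items":{"type":"array","items":{"type":"number","minimum":-1,"maximum":1}}},"grip_force":{"type":"number"}},"required":["commands"]}

```bash
mkdir -p pics; cat > h.py <<'E'
import numpy as np, cv2, pickle
from bench import ctrl
def snap(n,tag):
    d=ctrl.get_image(n); cv2.imwrite(f'pics/{tag}.png',d['frame'][:,:,::-1]); pickle.dump(d,open(f'{tag}.pkl','wb')); return d
def K(d):
    f=d['frame'].shape[0]/2/np.tan(np.radians(d['vfov'])/2); return f,d['cx'],d['cy']
def proj(d,p):
    f,cx,cy=K(d); c=d['camera_from_world']@np.append(p,1); return np.array([cx+f*c[0]/c[2],cy+f*c[1]/c[2]])
def ray(d,uv):
    f,cx,cy=K(d); T=d['camera_from_world']; R=T[:3,:3]
    v=R.T@np.array([(uv[0]-cx)/f,(uv[1]-cy)/f,1]); return -R.T@T[:3,3],v/np.linalg.norm(v)
def atz(d,uv,z):
    o,v=ray(d,uv); return o+v*(z-o[2])/v[2]
def tri(l):
    A=0;b=0
    for d,uv in l:
        o,v=ray(d,uv);P=np.eye(3)-np.outer(v,v);A=A+P;b=b+P@o
    return np.linalg.solve(A,b)
E
python3 - <<'E'
from h import *
np.set_printoptions(precision=4,suppress=True)
for n in('top','side'):
    d=snap(n,n+'0'); print(n,d['vfov'],d['cx'],d['cy'],d['camera_from_world'])
print(ctrl.get_state())
E
```

```text
top 44.57619885608593 281.65860557109716 205.1867263121615 [[ 0.005  -0.9994 -0.0329  0.0067]
 [-0.9978 -0.0028 -0.0656  0.5807]
 [ 0.0654  0.0332 -0.9973  1.067 ]
 [ 0.      0.      0.      1.    ]]
side 53.70946864944212 272.3231965337058 209.73006569354968 [[-0.9914 -0.1308  0.0095  0.5653]
 [-0.0709  0.4736 -0.8779  0.1239]
 [ 0.1104 -0.871  -0.4788  0.7668]
 [ 0.      0.      0.      1.    ]]
{'time': 0.1, 'joint_positions': array([ 1.1191,  0.3217, -0.0701,  1.4516,  0.0226,  1.3708, -0.0569]), 'qd': array([ 0.0014, -0.0019, -0.0002, -0.0022,  0.0005,  0.0015,  0.0001]), 'joint_torque': array([  0.0002, -49.257 ,  -0.4056, -31.3395,  -0.0641,   0.0395,
         0.0001]), 'position': array([ 0.2917, -0.5803,  0.2216]), 'tool_rot': array([-3.0552, -0.7247,  0.0008]), 'ft_force': array([0.2823, 0.2796, 0.4313]), 'torque': array([-0.0222,  0.0322,  0.0032]), 'grip_force': 0.0, 'grip_width': 0.9993346410102291}
```

View pics/top0.png

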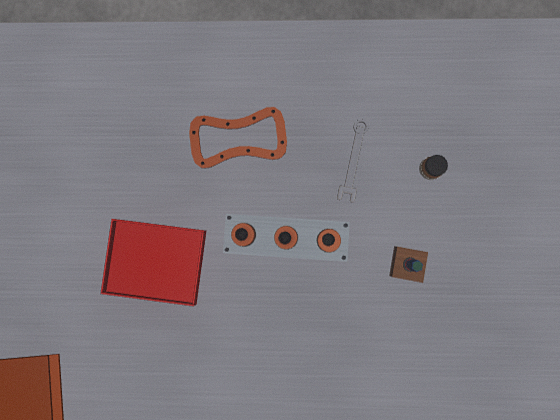

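View pics/side0.png

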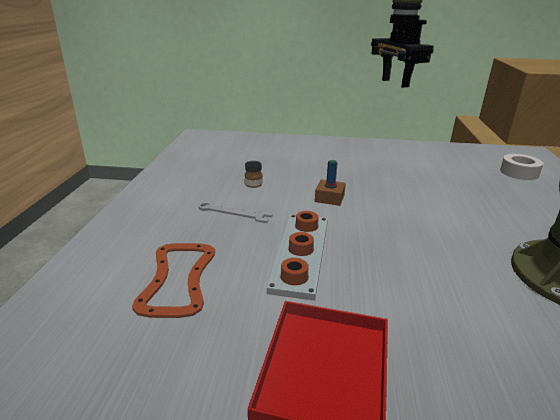

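Top view: nest with spacers at about (242,235), (286,238) and (329,240), stand and gauge at (409,265), tray at (155,262), jar at (434,166). Side view shows the same items: spacers at (294,268), (301,242) and (307,218), gauge at (332,175).

```bash
cat > m.py <<'E'
from h import *
np.set_printoptions(precision=4,suppress=True)
T=pickle.load(open('top0.pkl','rb'));S=pickle.load(open('side0.pkl','rb'))
def blobs(d,m,amin,amax):
    n,l,s,c=cv2.connectedComponentsWithStats(m.astype(np.uint8)); return [(s[i],c[i],l==i) for i in range(1,n) if amin<s[i][4]<amax]
def bores(d,box):
    x0,y0,x1,y1=box; F=d['frame'].astype(float); r=F[:,:,0]
    hsv=cv2.cvtColor(d['frame'],cv2.COLOR_RGB2HSV)
    o=(hsv[:,:,1]>110)&(r>90)&((hsv[:,:,0]<15)|(hsv[:,:,0]>172)); b=np.zeros_like(o); b[y0:y1,x0:x1]=1; out=[]
    for s,c,m in blobs(d,o&b,60,900):
        cs,_=cv2.findContours(m.astype(np.uint8),0,1); f=cv2.drawContours(np.zeros(m.shape,np.uint8),cs,-1,1,-1)>0
        hi=np.median(r[m]); w=np.where(f,np.clip(hi-r,0,None)/hi,0); w[w<.25]=0
        ys,xs=np.mgrid[:w.shape[0],:w.shape[1]]
        out.append((c,[(w*xs).sum()/w.sum(),(w*ys).sum()/w.sum()],w.sum(),s[2:5]))
    return out
if __name__=='__main__':
    bt=sorted(bores(T,(220,210,352,265)),key=lambda b:b[1][0]);bs=sorted(bores(S,(265,205,335,300)),key=lambda b:-b[1][1])
    for a,b in zip(bt,bs):
        print('top',np.array(a[1]),a[2],a[3],'side',np.array(b[1]),b[2],b[3]); print('  tri',tri([(T,a[1]),(S,b[1])]),'z.038 top',atz(T,a[1],.038),'side',atz(S,b[1],.038))
    crop=lambda d,x,y,w,h,k:cv2.resize(d['frame'][y:y+h,x:x+w,::-1],None,fx=k,fy=k,interpolation=cv2.INTER_CUBIC)
    a=crop(T,220,205,215,85,3.7); b=crop(S,260,150,95,75,4.2); c=crop(S,260,205,95,75,4.2)
    im=np.zeros((315+315,800,3),np.uint8); im[:a.shape[0],:a.shape[1]]=a[:,:800]; h=min(280,b.shape[0]); im[315:315+h,:399]=b[:h]; im[315:315+h,400:799]=c[:h]
    cv2.imwrite('pics/c1.png',im[:600])
E
python3 m.py
```

```text
top [241.1655 233.9285] 94.16891891891892 [ 22  23 275] side [294.0565 265.7504] 86.95804195804197 [ 27  17 246]
  tri [0.5197 0.0924 0.0373] z.038 top [0.5193 0.0923 0.038 ] side [0.52   0.0933 0.038 ]
top [284.5645 237.4816] 96.30201342281879 [ 22  23 280] side [301.4414 238.6649] 67.64583333333334 [ 24  14 179]
  tri [0.5129 0.002  0.0369] z.038 top [0.5124 0.0019 0.038 ] side [0.5133 0.0038 0.038 ]
top [327.808  238.9718] 99.00621118012424 [ 23  23 283] side [305.9245 216.0715] 52.07586206896552 [ 22  12 136]
  tri [ 0.5099 -0.0876  0.0374] z.038 top [ 0.5097 -0.0875  0.038 ] side [ 0.5101 -0.0864  0.038 ]
```

View pics/c1.png

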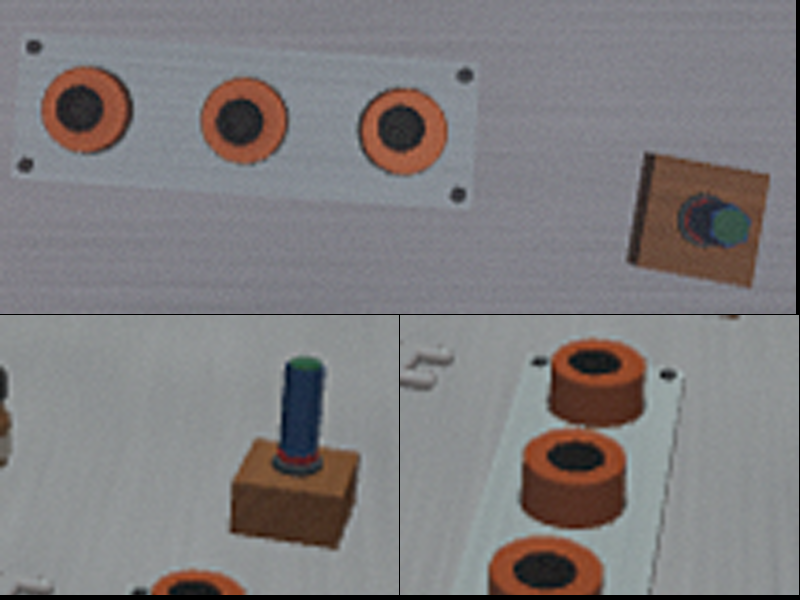

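Crop: bore mouths are clearly visible at crop pixels (80,108), (240,121) and (402,128). The handle's green top is at about (731,227) in the top crop and (307,365) in the side crop. Bore heights triangulate to 37 mm against 38 mm nominal, which is good. Next are the gauge, stand and tray.

```bash
cat > g.py <<'E'
from m import *
def cap(d,box,k=8):
    x0,y0,x1,y1=box; c=cv2.resize(d['frame'][y0:y1,x0:x1],None,fx=k,fy=k,interpolation=cv2.INTER_CUBIC)
    h=cv2.cvtColor(c,cv2.COLOR_RGB2HSV); m=(h[:,:,0]>62)&(h[:,:,0]<100)&(h[:,:,1]>70)&(h[:,:,2]>50)
    b=max(blobs(d,m,50,10**5),key=lambda b:b[0][4]); cs,_=cv2.findContours(b[2].astype(np.uint8),0,1)
    P=max(cs,key=len)[:,0,:]; to=lambda p:(np.array(p,float)+.5)/k-.5+[x0,y0]
    return to(b[1]),np.array([to(p) for p in P]),b[0]
ct,Pt,s1=cap(T,(395,245,435,290)); cs,Ps,s2=cap(S,(318,152,348,172))
print(ct,s1,cs,s2,'tri',tri([(T,ct),(S,cs)]),atz(T,ct,.098),atz(S,cs,.098))
for d,P,c in((T,Pt,ct),(S,Ps,cs)):
    W=np.array([atz(d,p,.098)[:2] for p in P]); W-=W.mean(0); hull=cv2.convexHull((W*1e5).astype(np.float32))[:,0]/1e5
    # hexagon support width vs direction: min across flats
    A=np.radians(np.arange(0,60,3)); 
    wd=[np.mean([np.ptp(hull@[np.cos(a+j*np.pi/3),np.sin(a+j*np.pi/3)]) for j in range(3)]) for a in A]
    print('widths',np.round(np.array(wd)*1e3,1))
h=cv2.cvtColor(T['frame'],cv2.COLOR_RGB2HSV)
m=(h[:,:,1]>150)&((h[:,:,0]<6)|(h[:,:,0]>174)); m[:, :90]=0; m[:,215:]=0; m[:205]=0; m[315:]=0
b=max(blobs(T,m,500,10**6),key=lambda b:b[0][4]); c,_=cv2.findContours(b[2].astype(np.uint8),0,1); r=cv2.minAreaRect(max(c,key=len)); bp=cv2.boxPoints(r)
print('tray',r,[atz(T,p,.028)[:2] for p in bp],'c',np.mean([atz(T,p,.028) for p in bp],0))
for z,q in((.034,[(647,153),(768,175),(752,286)]),(.014,[(23,35),(478,62),(470,208),(12,178)])):
    print(z,[atz(T,(np.array(p)+.5)/3.7-.5+[220,205],z)[:2] for p in q])
E
python3 g.py
```

```text
[416.8877 265.6729] [ 142  133   77   74 4372] [332.3376 161.4481] [  87   67   62   26 1220] tri [ 0.4595 -0.256   0.0977] [ 0.459  -0.2559  0.098 ] [ 0.46   -0.2552  0.098 ]
widths [18.1 18.2 18.3 18.4 18.4 18.4 18.3 18.4 18.4 18.5 18.5 18.5 18.5 18.4
 18.3 18.2 18.2 18.1 18.1 18.1]
widths [19.3 19.3 19.3 19.3 19.3 19.3 19.4 19.5 19.5 19.4 19.5 19.4 19.4 19.3
 19.4 19.4 19.4 19.4 19.5 19.4]
tray ((153.03057861328125, 261.770751953125), (95.95085906982422, 75.92804718017578), 7.594642639160156) [array([0.3938, 0.3891]), array([0.5523, 0.372 ]), array([0.5263, 0.1687]), array([0.3693, 0.1874])] c [0.4604 0.2793 0.028 ]
0.034 [array([ 0.4959, -0.2251]), array([ 0.4841, -0.2919]), array([ 0.4227, -0.2823])]
0.014 [array([0.5616, 0.1282]), array([ 0.5471, -0.1333]), array([ 0.4639, -0.1285]), array([0.4794, 0.1336])]
```

Gauge is at (0.459, -0.256) with its handle top at 98 mm as expected, and flats are roughly square to -3°. Moving above it while turning the closing line by +60°.

Call:
{"method": "jog_arm", "body": {
  "commands": [
    [1,0.03,0.065,0,0,0,0.2],
    [1,0.065,0.13,0,0,0,0.4],
    [1,0.1,0.195,0,0,0,0.6],
    [1,0.134,0.26,0,0,0,0.8],
    [1,0.168,0.325,0,0,0,1]
  ],
  "grip_force": 10
}}

```text
time: 0.52
position: [0.3763, -0.4164, 0.2221]
tool_rot: [-2.761, -1.498, 0.0]
ft_force: [-0.0, -0.6, 0.3]
grip_width: 0.998
grip_force: 0.0
```

Call:
{"method": "jog_arm", "body": {
  "commands": [
    [1,0.03,0.065,0,0,0,0.2],
    [1,0.065,0.13,0,0,0,0.4],
    [1,0.1,0.195,0,0,0,0.6],
    [1,0.134,0.26,0,0,0,0.8],
    [1,0.167,0.325,-0.02,0,0,1]
  ]
}}

```text
time: 0.93
position: [0.4609, -0.2545, 0.214]
tool_rot: [2.277, 2.16, 0.001]
ft_force: [0.2, 0.3, 0.1]
grip_width: 1.001
grip_force: 0.0
```

Call:
{"method": "jog_arm", "body": {
  "commands": [
    [1,0,0,-0.06,0,0,0],
    [1,0,0,-0.1,0,0,0],
    [1,0,0,-0.14,0,0,0],
    [1,0,0,-0.16,0,0,0],
    [1,0,0,-0.16,0,0,0]
  ]
}}

```text
time: 1.35
position: [0.4575, -0.2548, 0.1299]
tool_rot: [-2.281, -2.153, 0.002]
ft_force: [0.7, 0.8, -0.2]
grip_width: 1.0
grip_force: 0.0
```

```bash
python3 - <<'E'
from h import *
np.set_printoptions(precision=4,suppress=True)
from scipy.spatial.transform import Rotation as R
s=ctrl.get_state(); print(s['position'],R.from_rotvec(s['tool_rot']).as_matrix(),s['ft_force'],s['joint_positions'],s['time'])
a=snap('side','s1')['frame'][60:260,220:420,::-1]; b=snap('top','t1')['frame'][190:340,340:540,::-1]
cv2.imwrite('pics/c2.png',np.hstack([cv2.resize(a,(400,400)),cv2.resize(b,(400,300),interpolation=2).repeat(1,0) if 0 else np.vstack([cv2.resize(b,(400,300)),np.zeros((100,400,3),np.uint8)])]))
E
```

```text
[ 0.4575 -0.2548  0.1299] [[ 0.0578  0.9983 -0.0044]
 [ 0.9983 -0.0577  0.0029]
 [ 0.0026 -0.0045 -1.    ]] [ 0.7488  0.7637 -0.2294] [ 0.8317  0.148  -0.403   1.8633  0.0626  1.1479  0.3489] 1.35
```

View pics/c2.png

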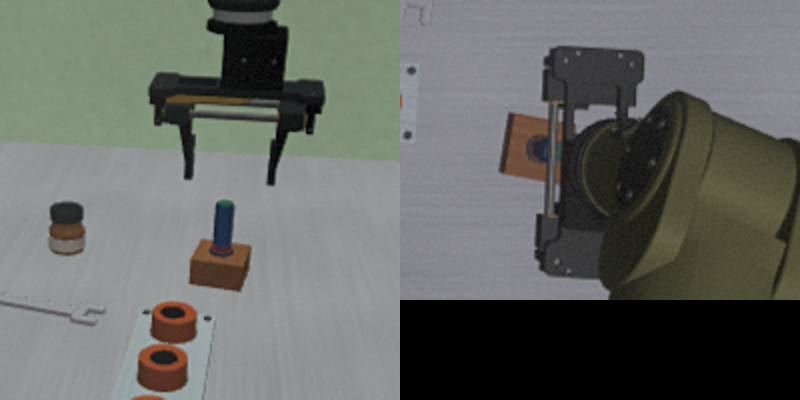

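Fingers straddle the handle (side crop: handle at (225,215), fingers at 187 and 272). Descending and gripping gently.

Call:
{"method": "jog_arm", "body": {
  "commands": [
    [1,0.003,-0.002,-0.03,0,0,0],
    [1,0.003,-0.002,-0.08,0,0,0],
    [1,0.003,-0.002,-0.12,0,0,0],
    [1,0.003,-0.002,-0.15,0,0,0],
    [1,0.003,-0.002,-0.158,0,0,0]
  ]
}}

```text
time: 1.87
position: [0.4603, -0.2567, 0.0526]
tool_rot: [-2.284, -2.155, 0.001]
ft_force: [-0.2, -0.3, -0.3]
grip_width: 1.001
grip_force: 0.0
```

Call:
{"method": "jog_arm", "body": {
  "commands": [
    [0.6,0,0,0,0,0,0],
    [0.3,0,0,0,0,0,0],
    [0.1,0,0,0,0,0,0],
    [0.1,0,0,0,0,0,0],
    [0.1,0,0,0,0,0,0]
  ],
  "grip_force": 10
}}

```text
time: 2.28
position: [0.4616, -0.2572, 0.0547]
tool_rot: [2.283, 2.155, 0.001]
ft_force: [0.0, -0.2, 0.3]
grip_width: 0.709
grip_force: 0.0
```

Call:
{"method": "jog_arm", "body": {
  "commands": [
    [0.1,0,0,0,0,0,0],
    [0.1,0,0,0,0,0,0],
    [0.1,0,0,0,0,0,0],
    [0.1,0,0,0,0,0,0],
    [0.1,0,0,0,0,0,0]
  ]
}}

```text
time: 2.7
position: [0.4609, -0.2568, 0.0536]
tool_rot: [2.285, 2.156, -0.0]
ft_force: [-0.2, 0.2, -0.2]
grip_width: 0.321
grip_force: 0.0
```

Call:
{"method": "jog_arm", "body": {
  "commands": [
    [0.1,0,0,0,0,0,0],
    [0.1,0,0,0,0,0,0],
    [0.1,0,0,0,0,0,0],
    [0.1,0,0,0,0,0,0],
    [0.1,0,0,0,0,0,0]
  ]
}}

```text
time: 3.12
position: [0.4607, -0.2568, 0.0535]
tool_rot: [-2.285, -2.156, 0.0]
ft_force: [-1.0, 0.0, 1.2]
grip_width: 0.257
grip_force: 10.0
```

```bash
python3 - <<'E'
from h import *
s=ctrl.get_state()
for k in('time','position','tool_rot','ft_force','grip_width','grip_force','qd'):print(k,np.round(s[k],4))
E
```

```text
time 3.1167
position [ 0.4607 -0.2568  0.0535]
tool_rot [-2.2845e+00 -2.1561e+00  3.0000e-04]
ft_force [-0.9736  0.0146  1.1954]
grip_width 0.2567
grip_force 9.9956
qd [-0.0002  0.0006 -0.0003  0.0018 -0.0013 -0.0009 -0.0017]
```

Call:
{"method": "jog_arm", "body": {
  "commands": [
    [0.1,0,0,0.02,0,0,0],
    [0.1,0,0,0.05,0,0,0],
    [0.1,0,0,0.08,0,0,0],
    [0.1,0,0,0.1,0,0,0],
    [0.1,0,0,0.1,0,0,0]
  ]
}}

```text
time: 3.53
position: [0.4627, -0.2577, 0.1064]
tool_rot: [2.281, 2.153, 0.002]
ft_force: [0.8, -0.2, -1.3]
grip_width: 0.256
grip_force: 10.0
```

Call:
{"method": "jog_arm", "body": {
  "commands": [
    [0.1,0.015,0.05,0,0,0,0],
    [0.1,0.035,0.12,0,0,0,0],
    [0.1,0.06,0.2,0,0,0,0],
    [0.1,0.085,0.28,0,0,0,0],
    [0.1,0.1,0.338,0,0,0,0]
  ]
}}

```text
time: 3.95
position: [0.5115, -0.0837, 0.1034]
tool_rot: [-2.282, -2.159, -0.002]
ft_force: [1.1, 0.7, -1.4]
grip_width: 0.256
grip_force: 10.0
```

Call:
{"method": "jog_arm", "body": {
  "commands": [
    [0.1,0,0,-0.006,0,0,0],
    [0.1,0,0,-0.012,0,0,0],
    [0.1,0,0,-0.018,0,0,0],
    [0.1,0,0,-0.02,0,0,0],
    [0.1,0,0,-0.02,0,0,0]
  ]
}}

```text
time: 4.37
position: [0.51, -0.0895, 0.0928]
tool_rot: [-2.287, -2.152, 0.002]
ft_force: [0.1, 0.4, -1.5]
grip_width: 0.253
grip_force: 10.0
```

```bash
python3 - <<'E'
from h import *
s=ctrl.get_state()
for k in('time','position','tool_rot','ft_force','grip_width','grip_force'):print(k,np.round(s[k],4))
a=snap('side','s2')['frame'][130:260,240:370,::-1]; b=snap('top','t2')['frame'][180:310,240:370,::-1]
cv2.imwrite('pics/c3.png',np.hstack([cv2.resize(i,(400,400),interpolation=2) for i in(a,b)]))
E
```

```text
time 4.3667
position [ 0.51   -0.0895  0.0928]
tool_rot [-2.2872e+00 -2.1524e+00  1.8000e-03]
ft_force [ 0.0585  0.4442 -1.5162]
grip_width 0.2527
grip_force 9.9956
```

View pics/c3.png

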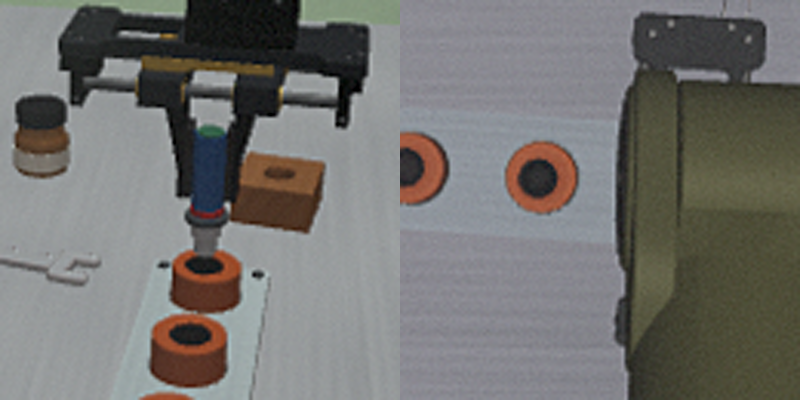

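Gauge hangs upright at about (207,250) in the side crop, over the right bore mouth at (207,265); weight 1.5 N is held. Gentle descent next.

Call:
{"method": "jog_arm", "body": {
  "commands": [
    [0.1,-0.001,0,-0.006,0,0,0],
    [0.1,-0.001,0,-0.012,0,0,0],
    [0.1,-0.001,0,-0.018,0,0,0],
    [0.1,-0.001,0,-0.02,0,0,0],
    [0.1,-0.001,0,-0.02,0,0,0]
  ]
}}

```text
time: 4.88
position: [0.5101, -0.0877, 0.0831]
tool_rot: [-2.284, -2.156, 0.001]
ft_force: [-0.2, 0.0, -0.7]
grip_width: 0.257
grip_force: 10.0
```

Call:
{"method": "jog_arm", "body": {
  "commands": [
    [0.1,0,0,-0.002,0,0,0],
    [0.1,0,0,-0.004,0,0,0],
    [0.1,0,0,-0.006,0,0,0],
    [0.1,0,0,-0.008,0,0,0],
    [0.1,0,0,-0.01,0,0,0]
  ]
}}

```text
time: 5.3
position: [0.5105, -0.0878, 0.0785]
tool_rot: [2.285, 2.156, 0.0]
ft_force: [0.6, 0.5, -1.9]
grip_width: 0.252
grip_force: 10.0
```

Call:
{"method": "jog_arm", "body": {
  "commands": [
    [0.1,0,0,-0.002,0,0,0],
    [0.1,0,0,-0.004,0,0,0],
    [0.1,0,0,-0.005,0,0,0],
    [0.1,0,0,-0.006,0,0,0],
    [0.1,0,0,-0.006,0,0,0]
  ]
}}

```text
time: 5.72
position: [0.5104, -0.0878, 0.0755]
tool_rot: [-2.285, -2.156, 0.0]
ft_force: [0.6, -0.3, -1.7]
grip_width: 0.259
grip_force: 10.0
```

Call:
{"method": "jog_arm", "body": {
  "commands": [
    [0.1,0,0,-0.002,0,0,0],
    [0.1,0,0,-0.004,0,0,0],
    [0.1,0,0,-0.006,0,0,0],
    [0.1,0,0,-0.006,0,0,0],
    [0.1,0,0,-0.006,0,0,0]
  ]
}}

```text
time: 6.13
position: [0.5103, -0.0878, 0.0725]
tool_rot: [-2.285, -2.156, 0.0]
ft_force: [-0.6, 0.7, -1.6]
grip_width: 0.255
grip_force: 10.0
```

```bash
python3 - <<'E'
from h import *
s=ctrl.get_state()
for k in('time','position','joint_torque','ft_force','torque'):print(k,np.round(s[k],4))
E
```

```text
time 6.1333
position [ 0.5103 -0.0878  0.0725]
joint_torque [ 2.10000e-03 -3.57232e+01 -3.05120e+00 -2.77043e+01 -5.33000e-02
  3.55000e-02 -1.40000e-03]
ft_force [-0.5952  0.7001 -1.6015]
torque [-0.0387 -0.0972  0.0088]
```

Call:
{"method": "jog_arm", "body": {
  "commands": [
    [0.1,0,0,-0.002,0,0,0],
    [0.1,0,0,-0.004,0,0,0],
    [0.1,0,0,-0.006,0,0,0],
    [0.1,0,0,-0.008,0,0,0],
    [0.1,0,0,-0.008,0,0,0]
  ]
}}

```text
time: 6.55
position: [0.5102, -0.0877, 0.0683]
tool_rot: [-2.284, -2.156, 0.0]
ft_force: [0.4, 0.7, -1.5]
grip_width: 0.254
grip_force: 10.0
```

Call:
{"method": "jog_arm", "body": {
  "commands": [
    [0.1,0,0,-0.001,0,0,0],
    [0.1,0,0,-0.002,0,0,0],
    [0.1,0,0,-0.003,0,0,0],
    [0.1,0,0,-0.004,0,0,0],
    [0.1,0,0,-0.004,0,0,0]
  ]
}}

```text
time: 6.97
position: [0.5104, -0.0878, 0.0665]
tool_rot: [-2.285, -2.156, 0.0]
ft_force: [-0.0, 0.4, -2.3]
grip_width: 0.256
grip_force: 10.0
```

Call:
{"method": "jog_arm", "body": {
  "commands": [
    [0.1,0,0,-0.001,0,0,0],
    [0.1,0,0,-0.002,0,0,0],
    [0.1,0,0,-0.003,0,0,0],
    [0.1,0,0,-0.004,0,0,0],
    [0.1,0,0,-0.004,0,0,0]
  ]
}}

```text
time: 7.38
position: [0.5104, -0.0877, 0.0645]
tool_rot: [-2.285, -2.156, 0.0]
ft_force: [0.0, 0.7, -0.8]
grip_width: 0.258
grip_force: 10.0
```

Call:
{"method": "jog_arm", "body": {
  "commands": [
    [0.1,0,0,-0.001,0,0,0],
    [0.1,0,0,-0.002,0,0,0],
    [0.1,0,0,-0.003,0,0,0],
    [0.1,0,0,-0.004,0,0,0],
    [0.1,0,0,-0.004,0,0,0]
  ]
}}

```text
time: 7.8
position: [0.5103, -0.0878, 0.0625]
tool_rot: [-2.285, -2.156, 0.0]
ft_force: [-0.1, -0.4, -1.3]
grip_width: 0.255
grip_force: 10.0
```

```bash
cat > capz.py <<'E'
from h import *
import sys
def capz():
    d=snap('side','scur'); s=ctrl.get_state(); p=s['position']
    u=proj(d,p+[0,0,.0445]).astype(int); x0,y0=u-[14,14]
    k=8;c=cv2.resize(d['frame'][y0:y0+28,x0:x0+28],None,fx=k,fy=k,interpolation=2); h=cv2.cvtColor(c,cv2.COLOR_RGB2HSV)
    m=((h[:,:,0]>62)&(h[:,:,0]<100)&(h[:,:,1]>70)&(h[:,:,2]>50)).astype(np.uint8)
    n,l,st,ce=cv2.connectedComponentsWithStats(m); i=1+np.argmax(st[1:,4]); uv=(ce[i]+.5)/k-.5+[x0,y0]
    print('pos',np.round(p,4),'F',np.round(s['ft_force'],2),'cap px',np.round(uv,2),'area',st[i,4],'pred',np.round(proj(d,p+[0,0,.0445]),2),'px/mm',np.round((proj(d,p+[0,0,.0445])-proj(d,p+[0,0,.0435])),2))
capz()
E
python3 capz.py
```

```text
pos [ 0.5104 -0.0878  0.0625] F [-0.71 -0.79 -1.57] cap px [307.13 186.62] area 1914 pred [307.47 186.37] px/mm [ 0.02 -0.44]
```

Not slipped (cap matches prediction), with the tip 21 mm below the top and no contact force. The right spacer is therefore too loose. Trying the middle one.

Call:
{"method": "jog_arm", "body": {
  "commands": [
    [0.1,0,0,0.01,0,0,0],
    [0.1,0,0,0.03,0,0,0],
    [0.1,0,0,0.055,0,0,0],
    [0.1,0,0,0.07,0,0,0],
    [0.1,0,0,0.07,0,0,0]
  ]
}}

```text
time: 8.27
position: [0.5125, -0.0881, 0.1006]
tool_rot: [2.281, 2.153, 0.004]
ft_force: [1.1, -0.9, -1.8]
grip_width: 0.256
grip_force: 10.0
```

Call:
{"method": "jog_arm", "body": {
  "commands": [
    [0.1,0.001,0.03,0,0,0,0],
    [0.1,0.003,0.08,0,0,0,0],
    [0.1,0.005,0.14,0,0,0,0],
    [0.1,0.006,0.17,0,0,0,0],
    [0.1,0.006,0.179,0,0,0,0]
  ]
}}

```text
time: 8.68
position: [0.5135, 0.0056, 0.098]
tool_rot: [-2.279, -2.162, -0.002]
ft_force: [-0.4, -0.3, -1.8]
grip_width: 0.255
grip_force: 10.0
```

Call:
{"method": "jog_arm", "body": {
  "commands": [
    [0.1,0,0,0,0,0,0],
    [0.1,0,0,-0.006,0,0,0],
    [0.1,0,0,-0.012,0,0,0],
    [0.1,0,0,-0.02,0,0,0],
    [0.1,0,0,-0.02,0,0,0]
  ]
}}

```text
time: 9.1
position: [0.5126, 0.0004, 0.0864]
tool_rot: [-2.286, -2.153, 0.002]
ft_force: [-0.1, -0.1, -1.5]
grip_width: 0.255
grip_force: 10.0
```

Call:
{"method": "jog_arm", "body": {
  "commands": [
    [0.1,0,0,-0.002,0,0,0],
    [0.1,0,0,-0.005,0,0,0],
    [0.1,0,0,-0.008,0,0,0],
    [0.1,0,0,-0.011,0,0,0],
    [0.1,0,0,-0.011,0,0,0]
  ]
}}

```text
time: 9.52
position: [0.5132, 0.0017, 0.0818]
tool_rot: [-2.284, -2.156, 0.0]
ft_force: [-0.2, -0.8, -0.5]
grip_width: 0.254
grip_force: 10.0
```

Call:
{"method": "jog_arm", "body": {
  "commands": [
    [0.1,0,0,-0.002,0,0,0],
    [0.1,0,0,-0.003,0,0,0],
    [0.1,0,0,-0.005,0,0,0],
    [0.1,0,0,-0.006,0,0,0],
    [0.1,0,0,-0.006,0,0,0]
  ]
}}

```text
time: 9.93
position: [0.5133, 0.0017, 0.079]
tool_rot: [-2.285, -2.156, 0.0]
ft_force: [0.1, 0.3, -1.5]
grip_width: 0.254
grip_force: 10.0
```

Call:
{"method": "jog_arm", "body": {
  "commands": [
    [0.1,0,0,-0.001,0,0,0],
    [0.1,0,0,-0.002,0,0,0],
    [0.1,0,0,-0.003,0,0,0],
    [0.1,0,0,-0.004,0,0,0],
    [0.1,0,0,-0.004,0,0,0]
  ]
}}

```text
time: 10.35
position: [0.5135, 0.0017, 0.0773]
tool_rot: [2.285, 2.156, -0.0]
ft_force: [-0.0, -0.2, 0.7]
grip_width: 0.258
grip_force: 10.0
```

Call:
{"method": "jog_arm", "body": {
  "commands": [
    [0.1,0,0,-0.001,0,0,0],
    [0.1,0,0,-0.002,0,0,0],
    [0.1,0,0,-0.002,0,0,0],
    [0.1,0,0,-0.002,0,0,0],
    [0.1,0,0,-0.002,0,0,0]
  ]
}}

```text
time: 10.77
position: [0.5137, 0.0017, 0.0771]
tool_rot: [2.284, 2.156, -0.0]
ft_force: [-2.1, 0.7, 6.5]
grip_width: 0.254
grip_force: 10.0
```

```bash
python3 capz.py
```

```text
pos [0.5137 0.0017 0.0771] F [-1.95  0.88  6.47] cap px [302.88 199.77] area 2399 pred [303.28 199.72] px/mm [ 0.02 -0.48]
```

Call:
{"method": "jog_arm", "body": {
  "commands": [
    [0.1,0,0,0.002,0,0,0],
    [0.1,-0.0016,0.0008,0.002,0,0,0],
    [0.1,-0.0016,0.0008,0.001,0,0,0],
    [0.1,-0.0016,0.0008,0,0,0,0],
    [0.1,-0.0016,0.0008,0,0,0,0]
  ]
}}

```text
time: 11.23
position: [0.5132, 0.0019, 0.0769]
tool_rot: [2.284, 2.155, 0.0]
ft_force: [-1.6, -1.1, 5.5]
grip_width: 0.258
grip_force: 10.0
```

```bash
python3 capz.py
```

```text
pos [0.5131 0.0018 0.0769] F [-1.7  -1.69  5.5 ] cap px [303.25 200.  ] area 2438 pred [303.58 199.87] px/mm [ 0.02 -0.48]
```

Call:
{"method": "jog_arm", "body": {
  "commands": [
    [0.1,0,0,0.002,0,0,0],
    [0.1,-0.0016,-0.0006,0.002,0,0,0],
    [0.1,-0.0016,-0.0006,0.001,0,0,0],
    [0.1,-0.0016,-0.0006,0,0,0,0],
    [0.1,-0.0016,-0.0006,0,0,0,0]
  ]
}}

```text
time: 11.7
position: [0.5127, 0.0017, 0.0768]
tool_rot: [2.284, 2.155, 0.002]
ft_force: [0.7, -0.9, 5.5]
grip_width: 0.253
grip_force: 10.0
```

```bash
python3 capz.py
```

```text
pos [0.5127 0.0017 0.0768] F [ 0.58 -1.23  4.86] cap px [303.43 200.06] area 2469 pred [303.82 199.89] px/mm [ 0.02 -0.48]
```

Centred (side forces change sign) and still stopped at 6–6.7 mm, so the middle one is too tight. Trying the left one.

Call:
{"method": "jog_arm", "body": {
  "commands": [
    [0.1,0,0,0.006,0,0,0],
    [0.1,0,0,0.02,0,0,0],
    [0.1,0,0,0.035,0,0,0],
    [0.1,0,0,0.043,0,0,0],
    [0.1,0,0,0.043,0,0,0]
  ]
}}

```text
time: 12.17
position: [0.5125, 0.0019, 0.0987]
tool_rot: [2.284, 2.155, 0.002]
ft_force: [0.2, -0.1, -1.5]
grip_width: 0.255
grip_force: 10.0
```

Call:
{"method": "jog_arm", "body": {
  "commands": [
    [0.1,0.002,0.03,0,0,0,0],
    [0.1,0.006,0.08,0,0,0,0],
    [0.1,0.012,0.14,0,0,0,0],
    [0.1,0.016,0.17,0,0,0,0],
    [0.1,0.016,0.181,0,0,0,0]
  ]
}}

```text
time: 12.58
position: [0.5197, 0.096, 0.0978]
tool_rot: [-2.279, -2.161, -0.003]
ft_force: [0.1, -0.4, -1.4]
grip_width: 0.253
grip_force: 10.0
```

Call:
{"method": "jog_arm", "body": {
  "commands": [
    [0.1,0,0,0,0,0,0],
    [0.1,0,0,-0.006,0,0,0],
    [0.1,0,0,-0.012,0,0,0],
    [0.1,0,0,-0.02,0,0,0],
    [0.1,0,0,-0.02,0,0,0]
  ]
}}

```text
time: 13.0
position: [0.5191, 0.0907, 0.0864]
tool_rot: [-2.286, -2.153, 0.003]
ft_force: [-1.1, -0.5, -1.5]
grip_width: 0.252
grip_force: 10.0
```

Call:
{"method": "jog_arm", "body": {
  "commands": [
    [0.1,0,0,-0.002,0,0,0],
    [0.1,0,0,-0.005,0,0,0],
    [0.1,0,0,-0.008,0,0,0],
    [0.1,0,0,-0.011,0,0,0],
    [0.1,0,0,-0.011,0,0,0]
  ]
}}

```text
time: 13.42
position: [0.5196, 0.0923, 0.0818]
tool_rot: [-2.285, -2.156, 0.0]
ft_force: [0.3, -0.8, -1.3]
grip_width: 0.258
grip_force: 10.0
```

Call:
{"method": "jog_arm", "body": {
  "commands": [
    [0.1,0,0,-0.001,0,0,0],
    [0.1,0,0,-0.002,0,0,0],
    [0.1,0,0,-0.004,0,0,0],
    [0.1,0,0,-0.005,0,0,0],
    [0.1,0,0,-0.005,0,0,0]
  ]
}}

```text
time: 13.83
position: [0.5197, 0.0923, 0.0795]
tool_rot: [-2.285, -2.156, 0.0]
ft_force: [-0.7, 0.1, -1.8]
grip_width: 0.255
grip_force: 10.0
```

Call:
{"method": "jog_arm", "body": {
  "commands": [
    [0.1,0,0,-0.001,0,0,0],
    [0.1,0,0,-0.002,0,0,0],
    [0.1,0,0,-0.003,0,0,0],
    [0.1,0,0,-0.004,0,0,0],
    [0.1,0,0,-0.004,0,0,0]
  ]
}}

```text
time: 14.25
position: [0.5197, 0.0923, 0.0775]
tool_rot: [-2.285, -2.156, 0.0]
ft_force: [-0.9, -1.1, -2.5]
grip_width: 0.255
grip_force: 10.0
```

Call:
{"method": "jog_arm", "body": {
  "commands": [
    [0.1,0,0,-0.0005,0,0,0],
    [0.1,0,0,-0.001,0,0,0],
    [0.1,0,0,-0.0015,0,0,0],
    [0.1,0,0,-0.002,0,0,0],
    [0.1,0,0,-0.002,0,0,0]
  ]
}}

```text
time: 14.67
position: [0.5198, 0.0923, 0.0765]
tool_rot: [2.285, 2.156, -0.0]
ft_force: [0.2, -0.6, -2.6]
grip_width: 0.256
grip_force: 10.0
```

Call:
{"method": "jog_arm", "body": {
  "commands": [
    [0.1,0,0,-0.001,0,0,0],
    [0.1,0,0,-0.002,0,0,0],
    [0.1,0,0,-0.003,0,0,0],
    [0.1,0,0,-0.004,0,0,0],
    [0.1,0,0,-0.004,0,0,0]
  ]
}}

```text
time: 15.08
position: [0.5197, 0.0923, 0.0744]
tool_rot: [-2.285, -2.156, 0.0]
ft_force: [-1.1, 0.3, -1.7]
grip_width: 0.255
grip_force: 10.0
```

Call:
{"method": "jog_arm", "body": {
  "commands": [
    [0.1,0,0,-0.001,0,0,0],
    [0.1,0,0,-0.002,0,0,0],
    [0.1,0,0,-0.003,0,0,0],
    [0.1,0,0,-0.004,0,0,0],
    [0.1,0,0,-0.004,0,0,0]
  ]
}}

```text
time: 15.5
position: [0.5197, 0.0923, 0.0724]
tool_rot: [-2.285, -2.156, 0.0]
ft_force: [-0.0, 0.9, -1.9]
grip_width: 0.255
grip_force: 10.0
```

Call:
{"method": "jog_arm", "body": {
  "commands": [
    [0.1,0,0,-0.002,0,0,0],
    [0.1,0,0,-0.004,0,0,0],
    [0.1,0,0,-0.006,0,0,0],
    [0.1,0,0,-0.008,0,0,0],
    [0.1,0,0,-0.008,0,0,0]
  ]
}}

```text
time: 15.92
position: [0.5197, 0.0923, 0.0683]
tool_rot: [-2.285, -2.156, 0.0]
ft_force: [0.5, -0.2, -1.3]
grip_width: 0.255
grip_force: 10.0
```

Call:
{"method": "jog_arm", "body": {
  "commands": [
    [0.1,0,0,-0.001,0,0,0],
    [0.1,0,0,-0.002,0,0,0],
    [0.1,0,0,-0.002,0,0,0],
    [0.1,0,0,-0.002,0,0,0],
    [0.1,0,0,-0.002,0,0,0]
  ]
}}

```text
time: 16.33
position: [0.5199, 0.0923, 0.0676]
tool_rot: [2.285, 2.156, 0.0]
ft_force: [0.2, 0.2, -1.5]
grip_width: 0.255
grip_force: 10.0
```

Call:
{"method": "jog_arm", "body": {
  "commands": [
    [0.1,0,0,-0.001,0,0,0],
    [0.1,0,0,-0.002,0,0,0],
    [0.1,0,0,-0.002,0,0,0],
    [0.1,0,0,-0.002,0,0,0],
    [0.1,0,0,-0.002,0,0,0]
  ]
}}

```text
time: 16.75
position: [0.5199, 0.0923, 0.0666]
tool_rot: [2.285, 2.156, 0.0]
ft_force: [0.2, -0.2, -1.3]
grip_width: 0.254
grip_force: 10.0
```

Call:
{"method": "jog_arm", "body": {
  "commands": [
    [0.1,0,0,-0.001,0,0,0],
    [0.1,0,0,-0.001,0,0,0],
    [0.1,0,0,-0.001,0,0,0],
    [0.1,0,0,-0.001,0,0,0],
    [0.1,0,0,-0.001,0,0,0]
  ]
}}

```text
time: 17.17
position: [0.52, 0.0923, 0.0663]
tool_rot: [2.284, 2.156, 0.0]
ft_force: [-0.9, 0.0, 1.7]
grip_width: 0.254
grip_force: 10.0
```

Call:
{"method": "jog_arm", "body": {
  "commands": [
    [0.1,0,0,-0.001,0,0,0],
    [0.1,0,0,-0.001,0,0,0],
    [0.1,0,0,-0.001,0,0,0],
    [0.1,0,0,-0.001,0,0,0],
    [0.1,0,0,-0.001,0,0,0]
  ]
}}

```text
time: 17.58
position: [0.5201, 0.0923, 0.0661]
tool_rot: [2.284, 2.156, 0.0]
ft_force: [-1.8, -1.9, 5.2]
grip_width: 0.253
grip_force: 10.0
```

NO-GO step stops exactly at the predicted 17 mm depth, so the left one is the right spacer. Relieving the side load and releasing.

Call:
{"method": "jog_arm", "body": {
  "commands": [
    [0.1,-0.0008,-0.0008,0.0015,0,0,0],
    [0.1,-0.0008,-0.0008,0.0015,0,0,0],
    [0.1,-0.0008,-0.0008,0.001,0,0,0],
    [0.4,-0.0008,-0.0008,0.001,0,0,0],
    [0.7,-0.0008,-0.0008,0.001,0,0,0]
  ]
}}

```text
time: 18.0
position: [0.5191, 0.092, 0.0658]
tool_rot: [-2.284, -2.156, 0.0]
ft_force: [-0.6, 0.2, 0.4]
grip_width: 0.337
grip_force: 0.0
```

Call:
{"method": "jog_arm", "body": {
  "commands": [
    [1,0,0,0,0,0,0],
    [1,0,0,0,0,0,0],
    [1,0,0,0,0,0,0],
    [1,0,0,0,0,0,0],
    [1,0,0,0,0,0,0]
  ]
}}

```text
time: 18.42
position: [0.5194, 0.0919, 0.066]
tool_rot: [-2.285, -2.156, 0.0]
ft_force: [0.4, 0.8, -1.2]
grip_width: 0.698
grip_force: 0.0
```

Call:
{"method": "jog_arm", "body": {
  "commands": [
    [1,0,0,0,0,0,0],
    [1,0,0,0,0,0,0],
    [1,0,0,0,0,0,0],
    [1,0,0,0.01,0,0,0],
    [1,0,0,0.03,0,0,0]
  ]
}}

```text
time: 18.83
position: [0.5184, 0.0917, 0.0806]
tool_rot: [-2.284, -2.155, 0.003]
ft_force: [-0.0, -0.3, -1.0]
grip_width: 0.982
grip_force: 0.0
```

```bash
python3 - <<'E'
from h import *
s=ctrl.get_state()
for k in('time','position','ft_force','grip_width'):print(k,np.round(s[k],4))
a=snap('side','s3')['frame'][170:300,240:370,::-1]
cv2.imwrite('pics/c4.png',cv2.resize(a,(520,520),interpolation=2))
E
```

```text
time 18.8333
position [0.5184 0.0917 0.0806]
ft_force [-0.0407 -0.3391 -0.962 ]
grip_width 0.9824
```

View pics/c4.png

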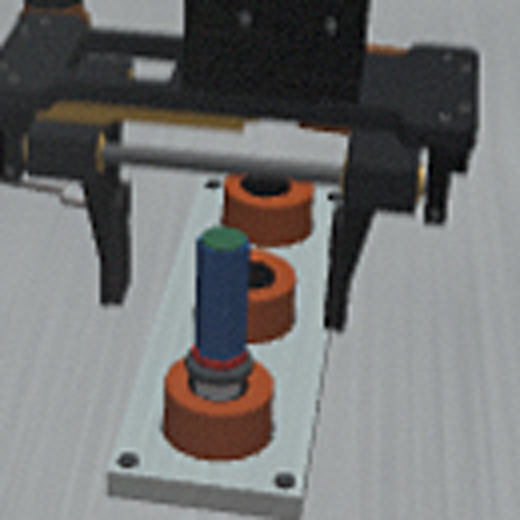

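Gauge stands upright and seated in the near (left) spacer (handle at (222,290), collar at (220,365), NO-GO step visible above the face). Lifting over it to fetch the middle reject.

Call:
{"method": "jog_arm", "body": {
  "commands": [
    [1,0,0,0.03,0,0,0],
    [1,0,0,0.07,0,0,0],
    [1,0,0,0.11,0,0,0],
    [1,0,0,0.14,0,0,0],
    [1,0,0,0.16,0,0,0]
  ]
}}

```text
time: 19.3
position: [0.5205, 0.0923, 0.1637]
tool_rot: [2.283, 2.155, 0.004]
ft_force: [-0.3, 0.2, -0.6]
grip_width: 1.0
grip_force: 0.0
```

Call:
{"method": "jog_arm", "body": {
  "commands": [
    [1,-0.002,-0.03,0,0,0,0],
    [1,-0.006,-0.08,0,0,0,0],
    [1,-0.01,-0.14,0,0,0,0],
    [1,-0.013,-0.175,0,0,0,0],
    [1,-0.013,-0.184,0,0,0,0]
  ]
}}

```text
time: 19.72
position: [0.5126, -0.0043, 0.1612]
tool_rot: [2.29, 2.149, -0.002]
ft_force: [0.5, -1.0, -0.2]
grip_width: 1.001
grip_force: 0.0
```

Call:
{"method": "jog_arm", "body": {
  "commands": [
    [1,0,0,-0.04,0,0,0],
    [1,0,0,-0.1,0,0,0],
    [1,0,0,-0.16,0,0,0],
    [1,0,0,-0.21,0,0,0],
    [1,0,0,-0.23,0,0,0]
  ]
}}

```text
time: 20.13
position: [0.5104, 0.0011, 0.0429]
tool_rot: [-2.28, -2.155, 0.005]
ft_force: [-0.3, 0.4, -0.2]
grip_width: 1.001
grip_force: 0.0
```

```bash
python3 - <<'E'
from h import *
s=ctrl.get_state()
for k in('time','position','ft_force','grip_width'):print(k,np.round(s[k],4))
a=snap('side','s4')['frame'][150:300,230:380,::-1]
cv2.imwrite('pics/c5.png',cv2.resize(a,(520,520),interpolation=2))
E
```

```text
time 20.1333
position [0.5104 0.0011 0.0429]
ft_force [-0.3156  0.4162 -0.168 ]
grip_width 1.0007
```

View pics/c5.png

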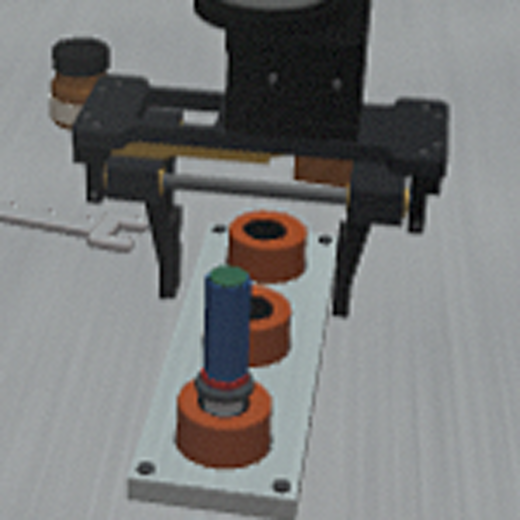

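Fingers straddle the middle spacer either side (tips at (168,295) and (340,312)), gauge undisturbed. Descending and gripping.

Call:
{"method": "jog_arm", "body": {
  "commands": [
    [1,0,0,-0.015,0,0,0],
    [1,0,0,-0.03,0,0,0],
    [1,0,0,-0.045,0,0,0],
    [1,0,0,-0.054,0,0,0],
    [1,0,0,-0.057,0,0,0]
  ]
}}

```text
time: 20.6
position: [0.5128, -0.0001, 0.0173]
tool_rot: [-2.285, -2.156, 0.0]
ft_force: [-0.2, 0.1, -0.1]
grip_width: 1.001
grip_force: 0.0
```

Call:
{"method": "jog_arm", "body": {
  "commands": [
    [0.8,0,0,0,0,0,0],
    [0.6,0,0,0,0,0,0],
    [0.5,0,0,0,0,0,0],
    [0.45,0,0,0,0,0,0],
    [0.45,0,0,0,0,0,0]
  ],
  "grip_force": 25
}}

```text
time: 21.02
position: [0.5132, -0.0001, 0.0179]
tool_rot: [2.284, 2.156, 0.001]
ft_force: [0.1, -0.2, 0.0]
grip_width: 0.711
grip_force: 0.0
```

Call:
{"method": "jog_arm", "body": {
  "commands": [
    [0.45,0,0,0,0,0,0],
    [0.45,0,0,0,0,0,0],
    [0.45,0,0,0,0,0,0],
    [0.45,0,0,0,0,0,0],
    [0.45,0,0,0,0,0,0]
  ]
}}

```text
time: 21.43
position: [0.5132, -0.0001, 0.0177]
tool_rot: [2.284, 2.156, 0.001]
ft_force: [0.4, 0.3, -0.2]
grip_width: 0.555
grip_force: 25.0
```

Call:
{"method": "jog_arm", "body": {
  "commands": [
    [0.45,0,0,0.02,0,0,0],
    [0.45,0,0,0.08,0,0,0],
    [0.45,0,0,0.16,0,0,0],
    [0.45,0,0,0.24,0,0,0],
    [0.45,0,0,0.29,0,0,0]
  ]
}}

```text
time: 21.85
position: [0.5138, 0.0005, 0.167]
tool_rot: [2.282, 2.155, 0.004]
ft_force: [2.0, -0.1, -0.4]
grip_width: 0.555
grip_force: 25.0
```

Call:
{"method": "jog_arm", "body": {
  "commands": [
    [0.45,-0.03,0.03,0,0,0,0],
    [0.45,-0.06,0.09,0,0,0,0],
    [0.45,-0.08,0.15,0,0,0,0],
    [0.45,-0.09,0.22,0,0,0,0],
    [0.45,-0.096,0.3,0,0,0,0]
  ]
}}

```text
time: 22.27
position: [0.4637, 0.1497, 0.1632]
tool_rot: [2.286, 2.152, -0.002]
ft_force: [1.3, 0.0, -1.7]
grip_width: 0.556
grip_force: 25.0
```

Call:
{"method": "jog_arm", "body": {
  "commands": [
    [0.45,0,0.08,0,0,0,0],
    [0.45,0,0.16,0,0,0,0],
    [0.45,0,0.24,0,0,0,0],
    [0.45,0,0.3,0,0,0,0],
    [0.45,0,0.335,0,0,0,0]
  ]
}}

```text
time: 22.68
position: [0.463, 0.3218, 0.1633]
tool_rot: [-2.278, -2.16, -0.001]
ft_force: [0.3, -0.5, -1.3]
grip_width: 0.553
grip_force: 25.0
```

Call:
{"method": "jog_arm", "body": {
  "commands": [
    [0.45,0,0,-0.04,0,0,0],
    [0.45,0,0,-0.1,0,0,0],
    [0.45,0,0,-0.16,0,0,0],
    [0.45,0,0,-0.2,0,0,0],
    [0.45,0,0,-0.22,0,0,0]
  ]
}}

```text
time: 23.1
position: [0.4629, 0.3158, 0.0499]
tool_rot: [-2.284, -2.156, 0.009]
ft_force: [-1.4, -0.1, -0.7]
grip_width: 0.557
grip_force: 25.0
```

```bash
python3 - <<'E'
from h import *
s=ctrl.get_state()
for k in('time','position','ft_force','grip_width','tool_rot'):print(k,np.round(s[k],4))
a=snap('side','s5')['frame'][120:420,180:480,::-1]; b=snap('top','t5')['frame'][190:330,90:350,::-1]
im=np.zeros((400,800,3),np.uint8); im[:,:400]=cv2.resize(a,(400,400)); im[:215,400:]=cv2.resize(b,(400,215)); cv2.imwrite('pics/c6.png',im)
E
```

```text
time 23.1
position [0.4629 0.3158 0.0499]
ft_force [-1.3896 -0.0848 -0.6643]
grip_width 0.5571
tool_rot [-2.2839 -2.1559  0.0086]
```

View pics/c6.png

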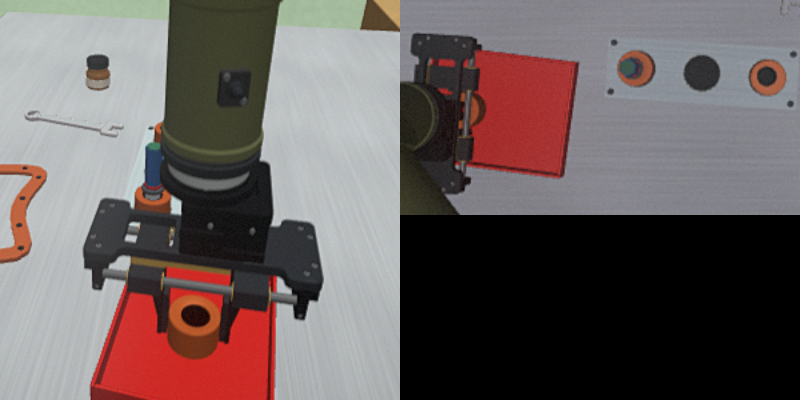

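Spacer held upright at (194,325) in the side crop, over the tray. The top crop shows the middle pocket empty and gauge standing. Lowering and releasing.

Call:
{"method": "jog_arm", "body": {
  "commands": [
    [0.45,0,0,-0.02,0,0,0],
    [0.45,0,0,-0.04,0,0,0],
    [0.45,0,0,-0.06,0,0,0],
    [0.45,0,0,-0.07,0,0,0],
    [0.45,0,0,-0.073,0,0,0]
  ]
}}

```text
time: 23.62
position: [0.4646, 0.3169, 0.0157]
tool_rot: [2.285, 2.156, -0.003]
ft_force: [-2.6, -3.6, 9.2]
grip_width: 0.555
grip_force: 25.0
```

Call:
{"method": "jog_arm", "body": {
  "commands": [
    [0.45,0,0,0,0,0,0],
    [0.45,0,0,0,0,0,0],
    [0.55,0,0,0,0,0,0],
    [0.65,0,0,0,0,0,0],
    [0.8,0,0,0,0,0,0]
  ]
}}

```text
time: 24.03
position: [0.4651, 0.3175, 0.0163]
tool_rot: [2.285, 2.156, 0.001]
ft_force: [-0.1, -0.2, 0.6]
grip_width: 0.636
grip_force: 0.0
```

Call:
{"method": "jog_arm", "body": {
  "commands": [
    [0.8,0,0,0,0,0,0],
    [0.8,0,0,0,0,0,0],
    [0.8,0,0,0,0,0,0],
    [0.8,0,0,0.01,0,0,0],
    [0.8,0,0,0.04,0,0,0]
  ]
}}

```text
time: 24.45
position: [0.4635, 0.3163, 0.0347]
tool_rot: [-2.284, -2.156, 0.006]
ft_force: [-1.2, 0.2, -0.3]
grip_width: 0.795
grip_force: 0.0
```

Call:
{"method": "jog_arm", "body": {
  "commands": [
    [0.8,0,0,0.04,0,0,0],
    [0.8,0,0,0.1,0,0,0],
    [1,0,0,0.16,0,0,0],
    [1,0,0,0.22,0,0,0],
    [1,0,0,0.252,0,0,0]
  ]
}}

```text
time: 24.87
position: [0.466, 0.3188, 0.1662]
tool_rot: [2.283, 2.156, 0.008]
ft_force: [0.3, 0.9, -0.8]
grip_width: 0.941
grip_force: 0.0
```

Call:
{"method": "jog_arm", "body": {
  "commands": [
    [1,0,-0.04,0,0,0,0],
    [1,0,-0.12,0,0,0,0],
    [1,0,-0.2,0,0,0,0],
    [1,0,-0.28,0,0,0,0],
    [1,0,-0.36,0,0,0,0]
  ]
}}

```text
time: 25.28
position: [0.4646, 0.1359, 0.1626]
tool_rot: [2.283, 2.157, 0.001]
ft_force: [0.7, -0.6, -0.7]
grip_width: 0.997
grip_force: 0.0
```

Call:
{"method": "jog_arm", "body": {
  "commands": [
    [1,0.01,-0.08,0,0,0,0],
    [1,0.02,-0.16,0,0,0,0],
    [1,0.04,-0.24,0,0,0,0],
    [1,0.06,-0.32,0,0,0,0],
    [1,0.075,-0.39,0,0,0,0]
  ]
}}

```text
time: 25.7
position: [0.5027, -0.0606, 0.1628]
tool_rot: [2.285, 2.153, 0.0]
ft_force: [1.2, 0.1, 1.0]
grip_width: 1.001
grip_force: 0.0
```

Call:
{"method": "jog_arm", "body": {
  "commands": [
    [1,0.011,-0.05,0,0,0,0],
    [1,0.011,-0.064,0,0,0,0],
    [1,0.011,-0.064,-0.04,0,0,0],
    [1,0.011,-0.064,-0.1,0,0,0],
    [1,0.011,-0.064,-0.16,0,0,0]
  ]
}}

```text
time: 26.12
position: [0.509, -0.0892, 0.0825]
tool_rot: [2.283, 2.155, 0.003]
ft_force: [0.3, 0.0, -0.0]
grip_width: 0.995
grip_force: 0.0
```

Call:
{"method": "jog_arm", "body": {
  "commands": [
    [1,0,0,-0.04,0,0,0],
    [1,0,0,-0.07,0,0,0],
    [1,0,0,-0.07,0,0,0],
    [1,0,0,-0.07,0,0,0],
    [1,0,0,-0.07,0,0,0]
  ]
}}

```text
time: 26.53
position: [0.5089, -0.0892, 0.0484]
tool_rot: [2.283, 2.156, 0.002]
ft_force: [0.6, -0.1, 0.4]
grip_width: 1.001
grip_force: 0.0
```

```bash
python3 - <<'E'
from h import *
s=ctrl.get_state()
for k in('time','position','ft_force','grip_width','tool_rot'):print(k,np.round(s[k],4))
a=snap('side','s6')['frame'][150:300,230:380,::-1]; b=snap('top','t6')['frame'][190:330,90:350,::-1]
im=np.zeros((400,800,3),np.uint8); im[:,:400]=cv2.resize(a,(400,400)); im[:215,400:]=cv2.resize(b,(400,215)); cv2.imwrite('pics/c7.png',im)
E
```

```text
time 26.5333
position [ 0.5089 -0.0892  0.0484]
ft_force [ 0.6317 -0.0969  0.4442]
grip_width 1.0007
tool_rot [2.2829e+00 2.1561e+00 2.0000e-03]
```

View pics/c7.png

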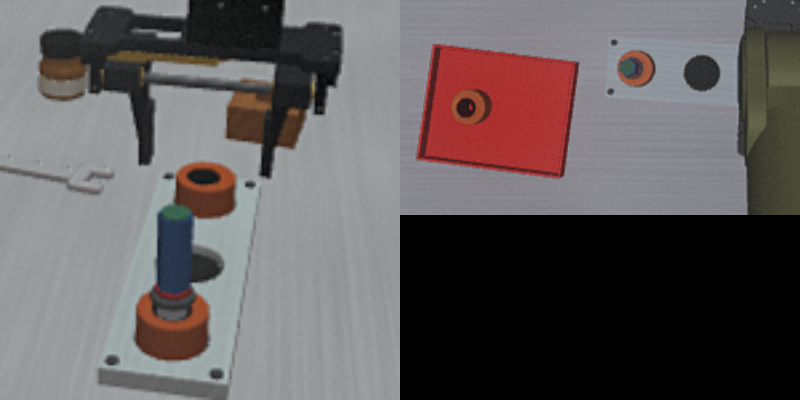

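First reject stands flat in the tray (top crop (470,107)), gauge standing, fingers straddle the right spacer at (205,185). Gripping it.

Call:
{"method": "jog_arm", "body": {
  "commands": [
    [1,0,0,-0.015,0,0,0],
    [1,0,0,-0.03,0,0,0],
    [1,0,0,-0.045,0,0,0],
    [1,0,0,-0.056,0,0,0],
    [1,0,0,-0.059,0,0,0]
  ]
}}

```text
time: 27.05
position: [0.5068, -0.0894, 0.016]
tool_rot: [-2.283, -2.155, 0.002]
ft_force: [-1.2, -0.4, -0.2]
grip_width: 0.999
grip_force: 0.0
```

Call:
{"method": "jog_arm", "body": {
  "commands": [
    [0.8,0,0,0,0,0,0],
    [0.6,0,0,0,0,0,0],
    [0.5,0,0,0,0,0,0],
    [0.45,0,0,0,0,0,0],
    [0.45,0,0,0,0,0,0]
  ],
  "grip_force": 25
}}

```text
time: 27.47
position: [0.5082, -0.0896, 0.0179]
tool_rot: [2.284, 2.156, 0.001]
ft_force: [-0.3, 0.2, 0.3]
grip_width: 0.707
grip_force: 0.0
```

Call:
{"method": "jog_arm", "body": {
  "commands": [
    [0.45,0,0,0,0,0,0],
    [0.45,0,0,0,0,0,0],
    [0.45,0,0,0,0,0,0],
    [0.45,0,0,0,0,0,0],
    [0.45,0,0,0,0,0,0]
  ]
}}

```text
time: 27.88
position: [0.5081, -0.0896, 0.0178]
tool_rot: [2.284, 2.156, 0.0]
ft_force: [-0.6, -0.2, 0.5]
grip_width: 0.562
grip_force: 25.0
```

Call:
{"method": "jog_arm", "body": {
  "commands": [
    [0.45,0,0,0.02,0,0,0],
    [0.45,0,0,0.08,0,0,0],
    [0.45,0,0,0.16,0,0,0],
    [0.45,0,0,0.24,0,0,0],
    [0.45,0,0,0.29,0,0,0]
  ]
}}

```text
time: 28.3
position: [0.509, -0.0893, 0.167]
tool_rot: [2.282, 2.155, 0.003]
ft_force: [1.0, -0.1, -0.4]
grip_width: 0.562
grip_force: 25.0
```

Call:
{"method": "jog_arm", "body": {
  "commands": [
    [0.45,-0.03,0.04,0,0,0,0],
    [0.45,-0.06,0.1,0,0,0,0],
    [0.45,-0.08,0.17,0,0,0,0],
    [0.45,-0.1,0.24,0,0,0,0],
    [0.45,-0.104,0.32,0,0,0,0]
  ]
}}

```text
time: 28.72
position: [0.4538, 0.0706, 0.1629]
tool_rot: [2.286, 2.153, -0.004]
ft_force: [1.5, -0.7, -1.2]
grip_width: 0.557
grip_force: 25.0
```

Call:
{"method": "jog_arm", "body": {
  "commands": [
    [0.45,0,0.08,0,0,0,0],
    [0.45,0,0.16,0,0,0,0],
    [0.45,0,0.24,0,0,0,0],
    [0.45,0,0.31,0,0,0,0],
    [0.45,0,0.343,0,0,0,0]
  ]
}}

```text
time: 29.13
position: [0.4541, 0.2475, 0.1635]
tool_rot: [-2.277, -2.162, -0.003]
ft_force: [0.1, -0.2, -0.7]
grip_width: 0.555
grip_force: 25.0
```

Call:
{"method": "jog_arm", "body": {
  "commands": [
    [0.45,0,0,-0.04,0,0,0],
    [0.45,0,0,-0.1,0,0,0],
    [0.45,0,0,-0.16,0,0,0],
    [0.45,0,0,-0.2,0,0,0],
    [0.45,0,0,-0.22,0,0,0]
  ]
}}

```text
time: 29.55
position: [0.4537, 0.2407, 0.0501]
tool_rot: [-2.283, -2.156, 0.008]
ft_force: [-1.1, -1.4, -1.3]
grip_width: 0.555
grip_force: 25.0
```

Call:
{"method": "jog_arm", "body": {
  "commands": [
    [0.45,0,0,-0.01,0,0,0],
    [0.45,0,0,-0.03,0,0,0],
    [0.45,0,0,-0.05,0,0,0],
    [0.45,0,0,-0.065,0,0,0],
    [0.45,0,0,-0.071,0,0,0]
  ]
}}

```text
time: 29.97
position: [0.4557, 0.2416, 0.0164]
tool_rot: [-2.285, -2.156, 0.001]
ft_force: [-0.5, -1.0, -1.6]
grip_width: 0.561
grip_force: 25.0
```

Call:
{"method": "jog_arm", "body": {
  "commands": [
    [0.45,0,0,0,0,0,0],
    [0.45,0,0,-0.001,0,0,0],
    [0.55,0,0,-0.001,0,0,0],
    [0.65,0,0,-0.001,0,0,0],
    [0.8,0,0,-0.001,0,0,0]
  ]
}}

```text
time: 30.38
position: [0.4564, 0.2422, 0.0171]
tool_rot: [2.284, 2.156, 0.002]
ft_force: [-1.0, -0.2, 0.1]
grip_width: 0.641
grip_force: 0.0
```

Call:
{"method": "jog_arm", "body": {
  "commands": [
    [0.8,0,0,0,0,0,0],
    [0.8,0,0,0,0,0,0],
    [0.8,0,0,0,0,0,0],
    [0.8,0,0,0.01,0,0,0],
    [0.8,0,0,0.04,0,0,0]
  ]
}}

```text
time: 30.8
position: [0.4544, 0.2411, 0.0354]
tool_rot: [-2.283, -2.155, 0.005]
ft_force: [0.4, 0.1, 0.3]
grip_width: 0.796
grip_force: 0.0
```

Call:
{"method": "jog_arm", "body": {
  "commands": [
    [0.8,0,0,0.05,0,0,0],
    [0.8,0,0,0.1,0,0,0],
    [0.8,0,0,0.17,0,0,0],
    [0.8,0,0,0.24,0,0,0],
    [0.8,0,0,0.3,0,0,0]
  ]
}}

```text
time: 31.22
position: [0.4559, 0.2424, 0.1892]
tool_rot: [2.283, 2.157, 0.002]
ft_force: [0.3, 0.1, -0.9]
grip_width: 0.802
grip_force: 0.0
```

```bash
python3 - <<'E'
from h import *
s=ctrl.get_state()
for k in('time','position','ft_force','grip_width'):print(k,np.round(s[k],4))
a=snap('side','s7')['frame']; b=snap('top','t7')['frame'][190:330,90:350,::-1]
im=np.zeros((420,800,3),np.uint8); im[:,:400]=a[:,140:540,::-1]; im[:215,400:]=cv2.resize(b,(400,215)); cv2.imwrite('pics/c8.png',im)
E
```

```text
time 31.2167
position [0.4559 0.2424 0.1892]
ft_force [ 0.3367  0.0732 -0.9075]
grip_width 0.8015
```

View pics/c8.png

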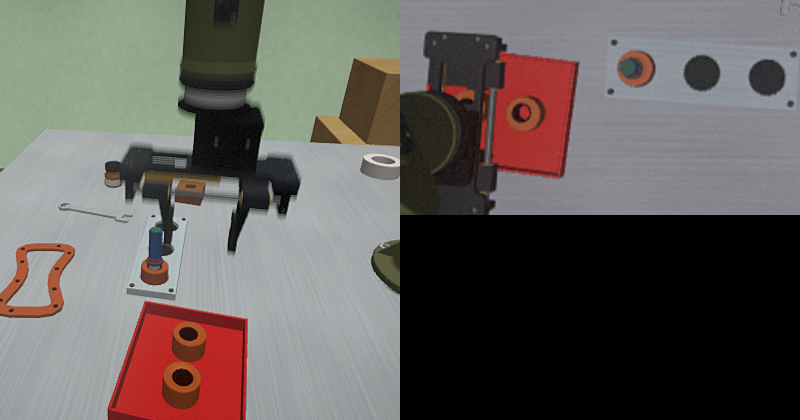

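Both rejects stand flat in the tray (side (188,340) and (181,383)), the gauge stands in the left spacer at (155,250), bystanders look untouched and the arm is clear. Handing in.

```bash
python3 -c "
from bench import ctrl
print(ctrl.close_job())"
```

```text
the job is handed in; nothing more can be done
None
```

The job is handed in at about 31 s with no verdict returned: the gauge stands seated in the left spacer (the right fit), the too-tight middle and too-loose right spacers stand flat in the red tray, and the last pictures show the gasket, jar and spanner undisturbed.

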